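# Load the tool bar in station order

### The arm

A 7-joint arm with a two-finger parallel gripper is mounted at the origin on a cart in front of the work surface, level with it; the furniture and walls round the work are solid. World frame = base frame: x ahead of the robot, y to its left, z up, the work surface at z = 0. Lengths are in m, angles in rad, forces in N, time in s.
With the tool pointing down it reaches from about 0.4 to 0.875 m from the base axis. Payload 19.3 kg.
Tool frame: the origin (TCP) lies at the very end of the fingers, on their centre line; the grasp point (between the pads) lies 19 mm behind it; z points along the fingers, y is the line along which they close (so a half turn about z gives the same grasp; the last joint's range is limited). The gripper opens to 85 mm and grips with 20 to 120 N. Pads are 22 mm wide; open, the fingers measure 114 mm over their backs; the gripper's body (76 mm by 85 mm) begins 54 mm behind the grasp point. The pads swing forward as they close: fully open they stand 13 mm farther back than shut.
Start: joints at [-1.352, 0.521, -0.036, 1.599, 0.021, 1.021, -0.113], TCP at [0.178, 0.599, 0.231] pointing down, gripper open.
Joint ranges: [-2.91, 2.91], [-0.3, 2.13], [-1.5, 1.42], [0.17, 2.43], [-1.26, 4.41], [0.16, 1.93], [-2.52, 2.52]. Speed limits (rad/s): [1.89, 1.89, 2.39, 2.39, 3.01, 3.01, 3.01].

### API

Orientations are given as [roll, pitch, yaw] about the fixed x, y, z axes, in that order (R = Rz(yaw) Ry(pitch) Rx(roll)).
In Python, from workcell import bot gives the robot as it stands. The module is installed in compiled form; this text tells all that it offers.
- The arm moves only by the tool apply_moves, never from a script. Its arguments are lists of equal length, an entry for each row: "claw": the finger opening in m, from 0 to 0.0854; "xyz": the shift along the tool's x, y, z in m, a list of three; "twist": the turn, a rotation vector about the tool's x, y, z in rad, a list of three. A call has 1 to 20 rows; each row shifts and turns the commanded pose from where the row before left it, along the tool's axes as they then stand; what a row does not reach is not made up. A row lasts 1/10 s, in which the tool goes at most 50 mm and 8.59 degrees, less where a joint would pass 70% of its speed; a pose out of reach is approached as far as the arm can. A call with a gripper value outside its range is refused whole. The fingers move at their own pace and stop on an object; "force" is the grip in N (left out, the last holds). Time passes only in rows, so rows that do not move let the fingers close. It gives the time, the measured TCP pose, the force, the opening and the grip force at its end, in the units of the state.
- bot.observe(): the state, without advancing time (a new reading comes with each control period).
- bot.grab_frame(name): name is "scene" or "top" or "wrist"; returns a dict with "img" (480x640x3 uint8, red, green, blue), "vfov" (degrees; the focal length in pixels is half the picture's height over the tangent of half this angle, whatever the lens; pixels are square), "cx", "cy" (the principal point, pixels), "distortion" ([k1, k2, p1, p2, k3] as OpenCV has them; the pictures are not rectified), "view" (4x4, takes a point from world to camera coordinates). Camera axes: x right, y up, looking along -z (the intrinsics and any distortion apply to the point x, -y, -z); pixel columns grow to the right and rows downward; lengths in m; the calibration is good to about 2 mm. A picture is of the moment at which its call begins. There is no depth.
- bot.job_done(): hands the job in; it is judged then, once.
Trained networks look in the newest picture that a camera, given by its name, has taken for a name from the list of things; names that differ only in an ending like _2 or _b are one class to them, and where a whole thing is asked for, a point or a joint stands for the part that bears it (a point fixed in the world has none). Each returns a list of dicts, best first, with "score" (0 to 1); they miss things now and then, are a little off and sometimes report something else, mostly with a low value. They report only what shows in the picture. A call takes as long as a camera call. They do not tell look-alikes from the thing itself.
- bot.find_in(camera, query): "position" ([x, y, z] in m, in world coordinates, good to about 4 mm: the middle of the surface that is visible of it).
The state is a dict: "clock": time; "qpos": joint angles; "qd": joint speeds; "joint_efforts": joint torques, N m; "position": TCP position; "tool_rot": TCP orientation; "force": force on the tool from outside, world axes, zero at the start; "moment": the same for the moment, N m; "grip_width": finger opening in m; "finger_force": force on a finger pad.
Only numpy, scipy, OpenCV 4.12 (cv2) and the standard library are available. Lean on these libraries where they do the work, as an engineer would, in place of code of your own. Each camera call takes 0.05 s, during which the arm holds its last target. There are 200 camera calls.

### The job

Move the four tool holders from the grey setting rack into the pots of the aluminium tool bar, keeping their station order: station one is the end with the brass thumbscrew on each rack, so the holder nearest the thumbscrew in the setting rack goes into the pot nearest the thumbscrew on the bar, and so on down the row. Seat each one fully, upright with its flange down on the rim, and do not let any of them fall over.

Things in the scene. Friction and masses are not known exactly. Their poses are not given: they have to be found in the camera images.
- drill_holder: Loose round steel tool holder, 0.22 kg, upright; its cutter on top is a slim pointed stub twist drill, 7 mm across and 26 mm tall. Origin: bottom tip on the axis, z up. Heights above it: stud and taper, 8 to 23 mm wide, up to 36; flange 42 mm wide, 36-42; collet nut 32 mm wide, 42-76 (grip at 64); cutter above 76. It hangs by the flange on a pot's rim, up to 4 mm side play.
- mill_holder: Loose round steel tool holder, 0.22 kg, upright; its cutter on top is a flat-topped end mill, 14 mm across and 22 mm tall. Origin: bottom tip on the axis, z up. Heights above it: stud and taper, 8 to 23 mm wide, up to 36; flange 42 mm wide, 36-42; collet nut 32 mm wide, 42-76 (grip at 64); cutter above 76. It hangs by the flange on a pot's rim, up to 4 mm side play.
- sink_holder: Loose round steel tool holder, 0.22 kg, upright; its cutter on top is a wide cone (countersink), 24 mm across, point up, 19 mm tall. Origin: bottom tip on the axis, z up. Heights above it: stud and taper, 8 to 23 mm wide, up to 36; flange 42 mm wide, 36-42; collet nut 32 mm wide, 42-76 (grip at 64); cutter above 76. It hangs by the flange on a pot's rim, up to 4 mm side play.
- face_holder: Loose round steel tool holder, 0.22 kg, upright; its cutter on top is a low flat facing cutter disc with three brass inserts, 28 mm across and 13 mm tall. Origin: bottom tip on the axis, z up. Heights above it: stud and taper, 8 to 23 mm wide, up to 36; flange 42 mm wide, 36-42; collet nut 32 mm wide, 42-76 (grip at 64); cutter above 76. It hangs by the flange on a pot's rim, up to 4 mm side play.
- drill_pot: Fixed black pot, collar 49 mm wide, in the grey setting rack (302 x 72 x 46 mm); drill_holder starts in it. Origin: pot's axis, bench level. Rim 50 mm up, mouth 31 mm; a seated holder's origin is 14 mm up. y: along the row (pitch 62 mm), +y towards the rack's brass thumbscrew (station one); x: across; close fingers along x, flanges are 20 mm apart.
- mill_pot: Fixed black pot, collar 49 mm wide, in the grey setting rack (302 x 72 x 46 mm); mill_holder starts in it. Origin: pot's axis, bench level. Rim 50 mm up, mouth 31 mm; a seated holder's origin is 14 mm up. y: along the row (pitch 62 mm), +y towards the rack's brass thumbscrew (station one); x: across; close fingers along x, flanges are 20 mm apart.
- sink_pot: Fixed black pot, collar 49 mm wide, in the grey setting rack (302 x 72 x 46 mm); sink_holder starts in it. Origin: pot's axis, bench level. Rim 50 mm up, mouth 31 mm; a seated holder's origin is 14 mm up. y: along the row (pitch 62 mm), +y towards the rack's brass thumbscrew (station one); x: across; close fingers along x, flanges are 20 mm apart.
- face_pot: Fixed black pot, collar 49 mm wide, in the grey setting rack (302 x 72 x 46 mm); face_holder starts in it. Origin: pot's axis, bench level. Rim 50 mm up, mouth 31 mm; a seated holder's origin is 14 mm up. y: along the row (pitch 62 mm), +y towards the rack's brass thumbscrew (station one); x: across; close fingers along x, flanges are 20 mm apart.
- tool_bar: Fixed aluminium tool bar, dark end plates, 74 (x) x 314 (y) x 46 mm, empty, left or right of the setting rack. Origin: centre of underside, on the bench. Four pots like the rack's on its centre line at y = -93, -31, 31, 93 mm: rim 50 mm up, mouth 31 mm; a seated holder's origin is 14 mm above the bar's. A wire shelf hangs 0.6 m up from x = 0.58 m on.
- bar_knob: Brass knurled thumbscrew, 23 mm wide, 18 mm tall, fixed on top of the tool bar's station-one end. Origin: its underside, on the bar's centre line, 135 mm from the middle towards the bar's +y or -y end (a flat black cap is at the other end). Stations 1 to 4 lie 42, 104, 166, 228 mm from it.
Things that resemble listed ones, but are neither listed nor needed, are in the scene too. What is shaped like the sink_holder but blue is not meant. What is shaped like the face_holder but green is not meant.

How it is judged:
At the end, for the whole second after the job is handed in: Each holder stands in the tool bar at the station (counted from the bar's thumbscrew) that it had in the setting rack (counted from that rack's thumbscrew): within 10 mm of the pot's centre along and across the bar, its flange within 5 mm of the seated height, upright within 0.1 rad, and at rest (x of drill_holder in the frame of tool_bar between -0.01 and 0.01 m and z of drill_holder in the frame of tool_bar between 0.009 and 0.019 m and angle between each of drill_holder, mill_holder, sink_holder, face_holder's own z axis and vertical below 0.1 rad and linear speed of each of drill_holder, mill_holder, sink_holder, face_holder below 0.02 m/s and ((y of each of mill_pot, sink_pot, face_pot in the frame of drill_pot below -0.03 m and horizontal distance between drill_holder and bar_knob between 0.032 and 0.052 m) or (y of mill_pot in the frame of drill_pot above 0.03 m and y of each of sink_pot, face_pot in the frame of drill_pot below -0.03 m and horizontal distance between drill_holder and bar_knob between 0.094 and 0.114 m) or (y of each of mill_pot, face_pot in the frame of drill_pot below -0.03 m and y of sink_pot in the frame of drill_pot above 0.03 m and horizontal distance between drill_holder and bar_knob between 0.094 and 0.114 m) or (y of each of mill_pot, sink_pot in the frame of drill_pot below -0.03 m and y of face_pot in the frame of drill_pot above 0.03 m and horizontal distance between drill_holder and bar_knob between 0.094 and 0.114 m) or (y of each of mill_pot, sink_pot in the frame of drill_pot above 0.03 m and y of face_pot in the frame of drill_pot below -0.03 m and horizontal distance between drill_holder and bar_knob between 0.156 and 0.176 m) or (y of each of mill_pot, face_pot in the frame of drill_pot above 0.03 m and y of sink_pot in the frame of drill_pot below -0.03 m and horizontal distance between drill_holder and bar_knob between 0.156 and 0.176 m) or (y of mill_pot in the frame of drill_pot below -0.03 m and y of each of sink_pot, face_pot in the frame of drill_pot above 0.03 m and horizontal distance between drill_holder and bar_knob between 0.156 and 0.176 m) or (y of each of mill_pot, sink_pot, face_pot in the frame of drill_pot above 0.03 m and horizontal distance between drill_holder and bar_knob between 0.218 and 0.238 m)) and x of mill_holder in the frame of tool_bar between -0.01 and 0.01 m and z of mill_holder in the frame of tool_bar between 0.009 and 0.019 m and ((y of each of drill_pot, sink_pot, face_pot in the frame of mill_pot below -0.03 m and horizontal distance between mill_holder and bar_knob between 0.032 and 0.052 m) or (y of drill_pot in the frame of mill_pot above 0.03 m and y of each of sink_pot, face_pot in the frame of mill_pot below -0.03 m and horizontal distance between mill_holder and bar_knob between 0.094 and 0.114 m) or (y of each of drill_pot, face_pot in the frame of mill_pot below -0.03 m and y of sink_pot in the frame of mill_pot above 0.03 m and horizontal distance between mill_holder and bar_knob between 0.094 and 0.114 m) or (y of each of drill_pot, sink_pot in the frame of mill_pot below -0.03 m and y of face_pot in the frame of mill_pot above 0.03 m and horizontal distance between mill_holder and bar_knob between 0.094 and 0.114 m) or (y of each of drill_pot, sink_pot in the frame of mill_pot above 0.03 m and y of face_pot in the frame of mill_pot below -0.03 m and horizontal distance between mill_holder and bar_knob between 0.156 and 0.176 m) or (y of each of drill_pot, face_pot in the frame of mill_pot above 0.03 m and y of sink_pot in the frame of mill_pot below -0.03 m and horizontal distance between mill_holder and bar_knob between 0.156 and 0.176 m) or (y of drill_pot in the frame of mill_pot below -0.03 m and y of each of sink_pot, face_pot in the frame of mill_pot above 0.03 m and horizontal distance between mill_holder and bar_knob between 0.156 and 0.176 m) or (y of each of drill_pot, sink_pot, face_pot in the frame of mill_pot above 0.03 m and horizontal distance between mill_holder and bar_knob between 0.218 and 0.238 m)) and x of sink_holder in the frame of tool_bar between -0.01 and 0.01 m and z of sink_holder in the frame of tool_bar between 0.009 and 0.019 m and ((y of each of drill_pot, mill_pot, face_pot in the frame of sink_pot below -0.03 m and horizontal distance between sink_holder and bar_knob between 0.032 and 0.052 m) or (y of drill_pot in the frame of sink_pot above 0.03 m and y of each of mill_pot, face_pot in the frame of sink_pot below -0.03 m and horizontal distance between sink_holder and bar_knob between 0.094 and 0.114 m) or (y of each of drill_pot, face_pot in the frame of sink_pot below -0.03 m and y of mill_pot in the frame of sink_pot above 0.03 m and horizontal distance between sink_holder and bar_knob between 0.094 and 0.114 m) or (y of each of drill_pot, mill_pot in the frame of sink_pot below -0.03 m and y of face_pot in the frame of sink_pot above 0.03 m and horizontal distance between sink_holder and bar_knob between 0.094 and 0.114 m) or (y of each of drill_pot, mill_pot in the frame of sink_pot above 0.03 m and y of face_pot in the frame of sink_pot below -0.03 m and horizontal distance between sink_holder and bar_knob between 0.156 and 0.176 m) or (y of each of drill_pot, face_pot in the frame of sink_pot above 0.03 m and y of mill_pot in the frame of sink_pot below -0.03 m and horizontal distance between sink_holder and bar_knob between 0.156 and 0.176 m) or (y of drill_pot in the frame of sink_pot below -0.03 m and y of each of mill_pot, face_pot in the frame of sink_pot above 0.03 m and horizontal distance between sink_holder and bar_knob between 0.156 and 0.176 m) or (y of each of drill_pot, mill_pot, face_pot in the frame of sink_pot above 0.03 m and horizontal distance between sink_holder and bar_knob between 0.218 and 0.238 m)) and x of face_holder in the frame of tool_bar between -0.01 and 0.01 m and z of face_holder in the frame of tool_bar between 0.009 and 0.019 m and ((y of each of drill_pot, mill_pot, sink_pot in the frame of face_pot below -0.03 m and horizontal distance between face_holder and bar_knob between 0.032 and 0.052 m) or (y of drill_pot in the frame of face_pot above 0.03 m and y of each of mill_pot, sink_pot in the frame of face_pot below -0.03 m and horizontal distance between face_holder and bar_knob between 0.094 and 0.114 m) or (y of each of drill_pot, sink_pot in the frame of face_pot below -0.03 m and y of mill_pot in the frame of face_pot above 0.03 m and horizontal distance between face_holder and bar_knob between 0.094 and 0.114 m) or (y of each of drill_pot, mill_pot in the frame of face_pot below -0.03 m and y of sink_pot in the frame of face_pot above 0.03 m and horizontal distance between face_holder and bar_knob between 0.094 and 0.114 m) or (y of each of drill_pot, mill_pot in the frame of face_pot above 0.03 m and y of sink_pot in the frame of face_pot below -0.03 m and horizontal distance between face_holder and bar_knob between 0.156 and 0.176 m) or (y of each of drill_pot, sink_pot in the frame of face_pot above 0.03 m and y of mill_pot in the frame of face_pot below -0.03 m and horizontal distance between face_holder and bar_knob between 0.156 and 0.176 m) or (y of drill_pot in the frame of face_pot below -0.03 m and y of each of mill_pot, sink_pot in the frame of face_pot above 0.03 m and horizontal distance between face_holder and bar_knob between 0.156 and 0.176 m) or (y of each of drill_pot, mill_pot, sink_pot in the frame of face_pot above 0.03 m and horizontal distance between face_holder and bar_knob between 0.218 and 0.238 m))); the robot touches nothing.
It fails at once if a tool holder falls over or is laid down (tilted more than 0.8 rad) (angle between any of drill_holder, mill_holder, sink_holder, face_holder's own z axis and vertical above 0.8 rad).
It also fails if it takes over 99 s, if anything falls off the work surface, if the arm or the gripper's body presses on something with over 40 N, if the wrist force passes 120 N, or if a joint passes its speed limit or range.

## Working session

There is one attempt and no reset: what is moved stays moved. The work goes in short steps, Python scripts to look and compute and a tool call to move; the robot and the scene stay as the last step left them, time stands still between calls to the robot, and variables do not carry over. Pictures are saved under pics/ and viewed, at most 14 in all, crops included, and the job is handed in when it is done.

Besides the shell and the picture viewer there is one more tool, called after "Call:" as name(argument=value, ...) on one line, values as JSON. apply_moves: Moves the arm, as the interface text tells. Its arguments: {"type":"object","properties":{"claw":{"type":"array"},"xyz":{"type":"array"},"twist":{"type":"array"},"force":{"type":"number"}},"required":["claw","xyz","twist"]}

```bash
mkdir -p pics
cat > h.py <<'E'
from workcell import bot
import numpy as np, cv2
def snap(n,fn):
    f=bot.grab_frame(n); cv2.imwrite('pics/'+fn,f['img'][:,:,::-1]); return f
def K(f):
    h=f['img'].shape[0]; fl=h/2/np.tan(np.radians(f['vfov'])/2)
    return np.array([[fl,0,f['cx']],[0,fl,f['cy']],[0,0,1.]])
def ray(f,uv,z):
    p=cv2.undistortPoints(np.array([[uv]],float),K(f),np.array(f['distortion'],float))[0,0]
    V=np.array(f['view']); R=V[:3,:3]; c=-R.T@V[:3,3]
    d=R.T@np.array([p[0],-p[1],-1.]); return c+d*(z-c[2])/d[2]
def proj(f,P):
    V=np.array(f['view']); q=V[:3,:3]@np.array(P)+V[:3,3]
    o,_=cv2.projectPoints(np.array([[q[0],-q[1],-q[2]]]),np.zeros(3),np.zeros(3),K(f),np.array(f['distortion'],float)); return o.ravel()
E
python3 - <<'E'
from h import *
np.set_printoptions(precision=4,suppress=True)
for c in ['scene','top']:
    f=snap(c,c+'0.png')
    for q in ['drill_holder','mill_holder','sink_holder','face_holder','drill_pot','tool_bar','bar_knob']:
        print(c,q,[(np.round(d['position'],3).tolist(),round(d['score'],2)) for d in bot.find_in(c,q)])
s=bot.observe(); print(s)
E
```

```text
scene drill_holder []
scene mill_holder []
scene sink_holder []
scene face_holder []
scene drill_pot []
scene tool_bar []
scene bar_knob []
top drill_holder [([0.436, 0.273, 0.09], 0.97)]
top mill_holder [([0.437, 0.341, 0.085], 0.97)]
top sink_holder [([0.503, 0.031, 0.076], 0.8)]
top face_holder [([0.418, 0.151, 0.094], 0.59), ([0.367, 0.023, 0.076], 0.53)]
top drill_pot [([0.427, 0.273, 0.051], 0.49)]
top tool_bar [([0.428, -0.254, 0.043], 0.9), ([0.419, 0.212, 0.051], 0.23)]
top bar_knob [([0.457, -0.39, 0.06], 0.6), ([0.43, -0.255, 0.045], 0.17)]
{'clock': 0.8, 'qpos': array([-1.3522,  0.5214, -0.0363,  1.5995,  0.0212,  1.0211, -0.1128]), 'qd': array([ 0.0001, -0.0016,  0.0019,  0.0015,  0.    , -0.0019,  0.001 ]), 'joint_efforts': array([  0.0005, -92.6798,   1.9789, -37.0258,   0.0182,   0.0018,
        -0.    ]), 'position': array([0.178 , 0.5991, 0.2313]), 'tool_rot': array([-3.1415,  0.    ,  2.8527]), 'force': array([-0.4256,  0.8932, -0.3357]), 'moment': array([ 0.024 , -0.0361,  0.0023]), 'finger_force': 0.0, 'grip_width': 0.0851775517256452}
```

View pics/scene0.png

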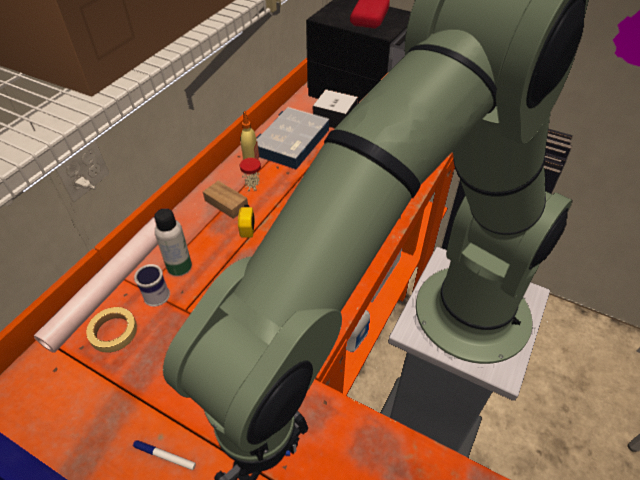

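View pics/top0.png

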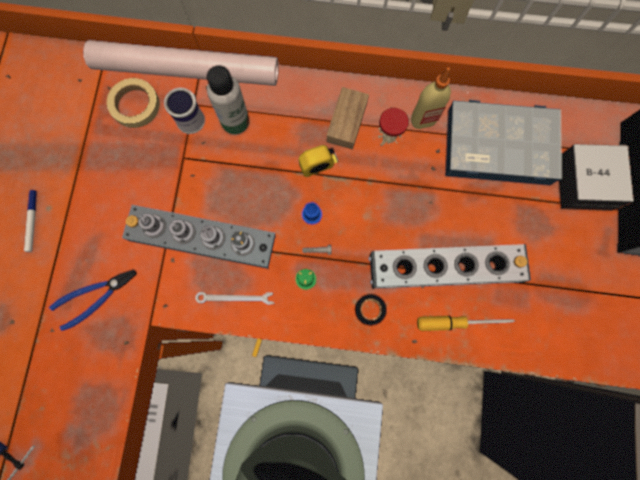

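The top view shows the setting rack at left, with its thumbscrew at px (131,221) on the +y end and holders at about (151,225), (181,231), (212,237) and (242,242). The bar is at right, with pots at (404,266), (435,266), (466,264) and (498,263) and its thumbscrew at (520,262) on the -y end. The blue and green decoys stand loose between the two.

```bash
cat > m1.py <<'E'
from h import *
np.set_printoptions(precision=4,suppress=True)
f=bot.grab_frame('top')
for n,uv,z in [('rackknob',(131,221),.06),('rackcap',(263,247),.048),('barknob',(520,262),.06),('barcap',(383,268),.048),('p1',(498,263),.05),('p4',(404,266),.05)]:
    print(n,ray(f,uv,z)[:2])
im=f['img'][:,:,::-1]
a=cv2.resize(im[195:285,115:285],None,fx=4.5,fy=4.5,interpolation=cv2.INTER_CUBIC)[:300]
b=cv2.resize(im[232:297,360:540],None,fx=4.25,fy=4.25,interpolation=cv2.INTER_CUBIC)[:290,:765]
b=cv2.copyMakeBorder(b,0,0,0,max(0,765-b.shape[1]),cv2.BORDER_CONSTANT);a=cv2.copyMakeBorder(a,0,0,0,max(0,765-a.shape[1]),cv2.BORDER_CONSTANT)
cv2.imwrite('pics/crop.png',np.vstack([a[:,:765],b[:,:765]]))
w=snap('wrist','w0.png');V=np.array(w['view']);c=-V[:3,:3].T@V[:3,3];s=bot.observe()
from scipy.spatial.transform import Rotation as Ro
T=Ro.from_euler('xyz',s['tool_rot']).as_matrix()
print('cam in tool',T.T@(c-s['position']),'axis',T.T@(-V[2,:3]),w['vfov'])
print(T)
E
python3 m1.py
```

```text
rackknob [0.4424 0.3876]
rackcap [0.4247 0.1176]
barknob [ 0.456  -0.3932]
barcap [ 0.4122 -0.1276]
p1 [ 0.4507 -0.3542]
p4 [ 0.4212 -0.1686]
cam in tool [ 0.0678  0.0008 -0.1423] axis [-0.2713  0.0012  0.9625] 67.69893836804783
[[-0.9586  0.2848 -0.    ]
 [ 0.2848  0.9586 -0.    ]
 [ 0.     -0.     -1.    ]]
```

View pics/crop.png

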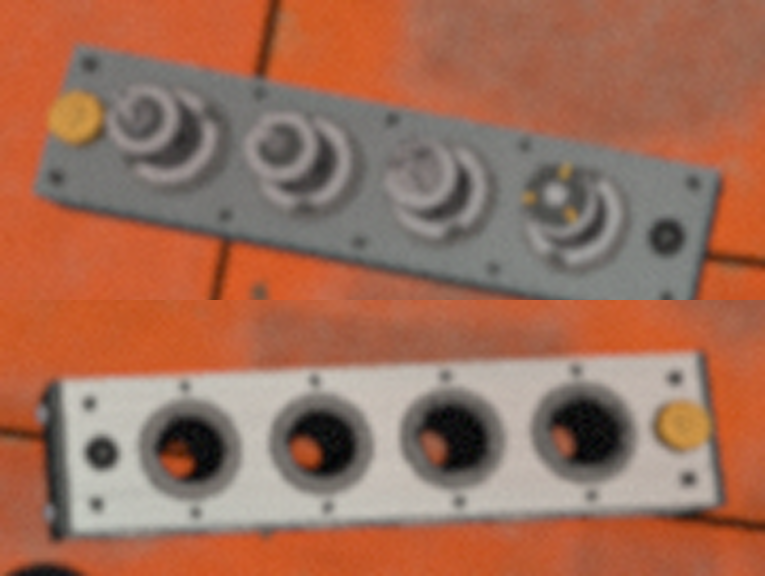

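The crop shows mill, drill, countersink and face cutter in rack stations 1 to 4, counting from the thumbscrew. The knob-to-cap distance measures 270 mm on both racks, which matches the given geometry. Next I move over the rack for a close look.

Call:
apply_moves(claw=[0.085, 0.085, 0.085, 0.085, 0.085, 0.085, 0.085, 0.085, 0.085, 0.085, 0.085, 0.085, 0.085, 0.085, 0.085, 0.085, 0.085, 0.085, 0.085, 0.085], xyz=[[-0.034, -0.026, -0.002], [-0.034, -0.026, -0.002], [-0.034, -0.026, -0.002], [-0.034, -0.026, -0.002], [-0.034, -0.026, -0.002], [-0.034, -0.026, -0.002], [-0.034, -0.026, -0.002], [-0.034, -0.026, -0.002], [-0.034, -0.026, -0.002], [-0.034, -0.026, -0.002], [0, 0, 0], [0, 0, 0], [0, 0, 0], [0, 0, 0], [0, 0, 0], [0, 0, 0], [0, 0, 0], [0, 0, 0], [0, 0, 0], [0, 0, 0]], twist=[[0, 0, 0], [0, 0, 0], [0, 0, 0], [0, 0, 0], [0, 0, 0], [0, 0, 0], [0, 0, 0], [0, 0, 0], [0, 0, 0], [0, 0, 0], [0, 0, 0.135], [0, 0, 0.135], [0, 0, 0.135], [0, 0, 0.135], [0, 0, 0.135], [0, 0, 0.135], [0, 0, 0.135], [0, 0, 0.135], [0, 0, 0.135], [0, 0, 0.135]], force=60)

```text
clock: 2.9
position: [0.4299, 0.2531, 0.2514]
tool_rot: [3.141, -0.0, 1.497]
force: [0.0, 0.0, -0.1]
grip_width: 0.0851
finger_force: 0.0
```

Run:
```python
from h import *
np.set_printoptions(precision=4,suppress=True)
f=snap('wrist','w1.png'); s=bot.observe(); print(s['clock'],s['position'],s['tool_rot'],s['qpos'])
for q in ['drill_holder','mill_holder','sink_holder','face_holder','drill_pot']:
    print(q,[(np.round(d['position'],3).tolist(),round(d['score'],2)) for d in bot.find_in('wrist',q)])
t=bot.grab_frame('top')
R=[ray(t,(131.7,221.2),.06)[:2],ray(t,(263.2,247.7),.048)[:2]]
print('rack top',R)
P=np.array([ray(t,p,.05)[:2] for p in [(497.4,263.1),(466.6,264.2),(435.5,265.6),(404.7,266.8)]]);print(P)
```

```text
2.95 [0.4299 0.2531 0.2514] [ 3.1415 -0.0002  1.4883] [-0.9347  0.3115  0.3581  1.9164 -0.1339  0.9363 -0.5953]
drill_holder []
mill_holder [([0.439, 0.343, 0.087], 0.71)]
sink_holder [([0.432, 0.228, 0.091], 0.97), ([0.509, 0.04, 0.06], 0.68)]
face_holder [([0.426, 0.17, 0.091], 0.72), ([0.371, 0.039, 0.039], 0.65), ([0.436, 0.292, 0.047], 0.29)]
drill_pot [([0.436, 0.342, 0.051], 0.72), ([0.438, 0.294, 0.049], 0.64)]
rack top [array([0.4422, 0.3862]), array([0.4234, 0.117 ])]
[[ 0.4503 -0.353 ]
 [ 0.4404 -0.2924]
 [ 0.4299 -0.231 ]
 [ 0.4197 -0.1702]]
```

View pics/w1.png

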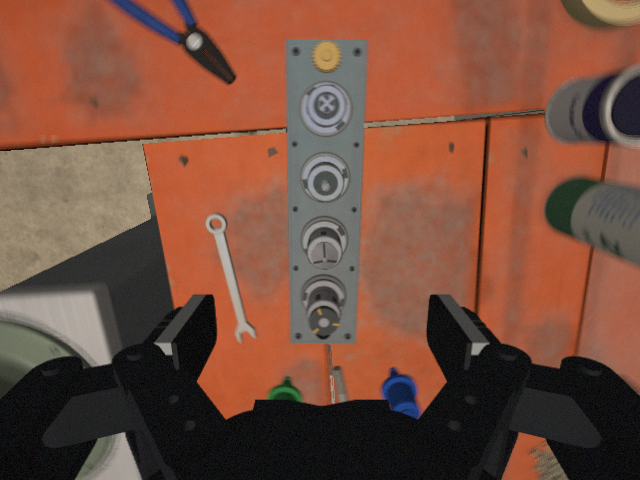

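The wrist view shows the rack nearly aligned with the image column: knob at (326,56), flanges centred near (325,108), (325,177), (323,241) and so on. The axis is fitted from these.

Run:
```python
from h import *
np.set_printoptions(precision=4,suppress=True)
f=bot.grab_frame('wrist')
k=ray(f,(326,56),.062)[:2]; print('knob',k)
for uv,z in [((325.5,107.5),.056),((325,177),.056)]: print(uv,ray(f,uv,z)[:2])
# corners of rack top z=.046
for uv in [(287,40),(368,40),(291,343),(356,343)]: print(uv,ray(f,uv,.046)[:2])
# overlay prediction from top camera
R=np.array([[.4422,.3862],[.4234,.117]]);c=R.mean(0);u=(R[0]-R[1]);u/=np.linalg.norm(u)
im=f['img'][:,:,::-1].copy()
for i,d in enumerate([.093,.031,-.031,-.093]):
    p=c+u*d; print('st',i+1,p)
    th=np.linspace(0,2*np.pi,40)
    for r,z,col in [(.021,.056,(0,255,0)),(.016,.09,(0,0,255))]:
        pts=np.array([proj(f,[p[0]+r*np.cos(t),p[1]+r*np.sin(t),z]) for t in th])
        cv2.polylines(im,[np.round(pts*8).astype(int)],True,col,1,cv2.LINE_AA,3)
cv2.imwrite('pics/ov1.png',cv2.resize(im[30:350,220:440],None,fx=1.8,fy=1.8,interpolation=cv2.INTER_CUBIC))
```

```text
knob [0.4438 0.3873]
(325.5, 107.5) [0.4409 0.3468]
(325, 177) [0.4367 0.2856]
(287, 40) [0.4109 0.4054]
(368, 40) [0.4816 0.4008]
(291, 343) [0.388  0.1059]
(356, 343) [0.4594 0.1013]
st 1 [0.4393 0.3444]
st 2 [0.435  0.2825]
st 3 [0.4306 0.2207]
st 4 [0.4263 0.1588]
```

View pics/ov1.png

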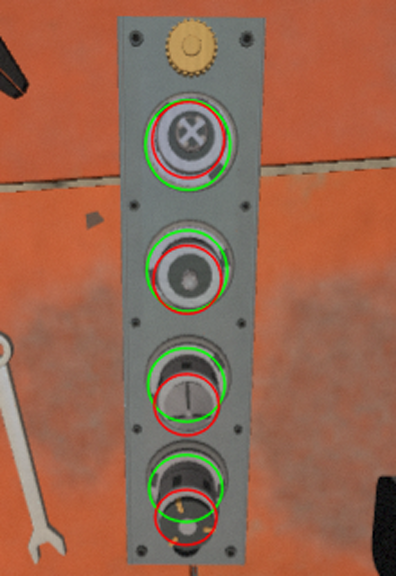

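Call:
apply_moves(claw=[0.085, 0.085, 0.085, 0.085, 0.085, 0.085, 0.085, 0.085, 0.085, 0.085, 0.085], xyz=[[0.031, 0.0013, 0], [0.031, 0.0013, 0], [0.031, 0.0013, 0], [0, 0, 0.035], [0, 0, 0.035], [0, 0, 0.035], [0, 0, 0.035], [0, 0, 0.03], [0, 0, 0.011], [0, 0, 0.008], [0, 0, 0]], twist=[[0, 0, 0], [0, 0, 0], [0, 0, 0], [0, 0, 0], [0, 0, 0], [0, 0, 0], [0, 0, 0], [0, 0, 0], [0, 0, 0], [0, 0, 0], [0, 0, 0]])

```text
clock: 4.4
position: [0.4403, 0.3456, 0.0624]
tool_rot: [-3.142, 0.0, 1.503]
force: [-0.2, 0.2, -0.1]
grip_width: 0.085
finger_force: 0.0
```

Call:
apply_moves(claw=[0.085, 0.02, 0.02, 0.02, 0.02, 0.02, 0.02, 0.02, 0.02], xyz=[[0, 0, 0.002], [0, 0, 0], [0, 0, 0], [0, 0, 0], [0, 0, 0], [0, 0, 0], [0, 0, 0], [0, 0, 0], [0, 0, 0]], twist=[[0, 0, 0], [0, 0, 0], [0, 0, 0], [0, 0, 0], [0, 0, 0], [0, 0, 0], [0, 0, 0], [0, 0, 0], [0, 0, 0]], force=60)

```text
clock: 5.3
position: [0.4402, 0.3457, 0.0609]
tool_rot: [3.141, -0.0, 1.503]
force: [-2.8, -1.0, 9.9]
grip_width: 0.0304
finger_force: 58.6
```

Run:
```python
from h import *
f=snap('wrist','w2.png')
```

```text
(no output)
```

View pics/w2.png

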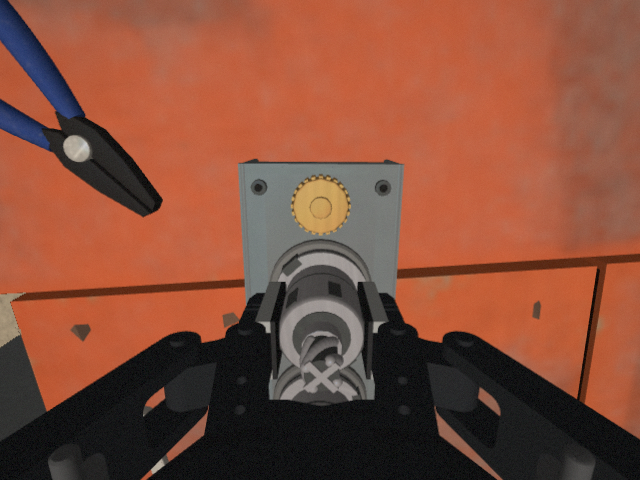

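The mill holder is gripped between the pads on the nut, upright, with the brass knob at (320,205) ahead of it. I lift it and carry it above the bar.

Call:
apply_moves(claw=[0.02, 0.02, 0.02, 0.02, 0.02, 0.02, 0.02, 0.02, 0.02, 0.02, 0.02, 0.02, 0.02, 0.02, 0.02, 0.02, 0.02, 0.02, 0.02, 0.02], xyz=[[0, 0, -0.02], [0, 0, -0.04], [0, 0, -0.045], [0, 0, -0.045], [0, 0, -0.04], [-0.0405, 0.0024, 0], [-0.0405, 0.0024, 0], [-0.0405, 0.0024, 0], [-0.0405, 0.0024, 0], [-0.0405, 0.0024, 0], [-0.0405, 0.0024, 0], [-0.0405, 0.0024, 0], [-0.0405, 0.0024, 0], [-0.0405, 0.0024, 0], [-0.0405, 0.0024, 0], [-0.0405, 0.0024, 0], [-0.0405, 0.0024, 0], [-0.0405, 0.0024, 0], [-0.0405, 0.0024, 0], [-0.0405, 0.0024, 0]], twist=[[0, 0, 0], [0, 0, 0], [0, 0, 0], [0, 0, 0], [0, 0, 0], [0, 0, 0], [0, 0, 0], [0, 0, 0], [0, 0, 0], [0, 0, 0], [0, 0, 0], [0, 0, 0], [0, 0, 0], [0, 0, 0], [0, 0, 0], [0, 0, 0], [0, 0, 0], [0, 0, 0], [0, 0, 0], [0, 0, 0]])

```text
clock: 7.35
position: [0.4343, -0.2645, 0.2503]
tool_rot: [3.142, -0.0, 1.503]
force: [1.2, 0.9, -3.4]
grip_width: 0.0305
finger_force: 60.2
```

Call:
apply_moves(claw=[0.02, 0.02, 0.02, 0.02], xyz=[[0, 0, 0], [0, 0, 0], [0, 0, 0], [0, 0, 0]], twist=[[0, 0, -0.12], [0, 0, -0.115], [0, 0, 0], [0, 0, 0]])

```text
clock: 7.75
position: [0.4346, -0.2629, 0.2503]
tool_rot: [3.142, -0.0, 1.734]
force: [0.5, 0.3, -2.9]
grip_width: 0.0302
finger_force: 60.2
```

Run:
```python
from h import *
f=snap('wrist','w3.png'); print(bot.observe()['qpos'])
im=f['img'][:,:,::-1].copy()
for p in [[.4503,-.353],[.4404,-.2924],[.4299,-.231],[.4197,-.1702]]:
    pts=np.array([proj(f,[p[0]+.0245*np.cos(t),p[1]+.0245*np.sin(t),.05]) for t in np.linspace(0,6.28,40)])
    cv2.polylines(im,[np.round(pts*8).astype(int)],True,(0,255,0),1,cv2.LINE_AA,3)
cv2.imwrite('pics/ov3.png',im)
```

```text
[ 0.02180516  0.34927335  0.52450894  1.90163337 -0.21308983  0.94554902
  0.80961861]
```

View pics/ov3.png

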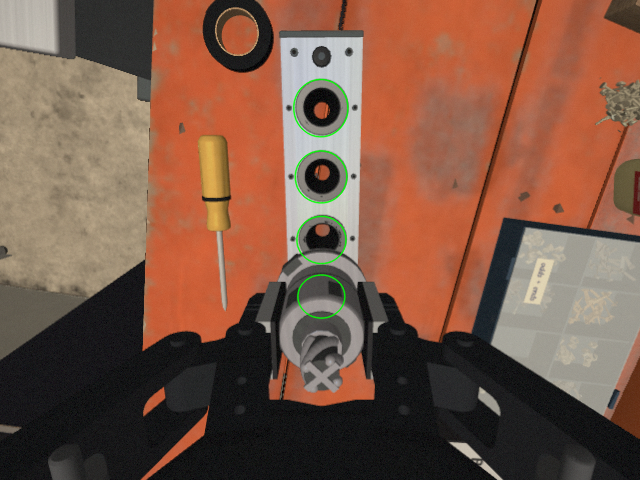

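The projected pot circles sit on the collars at (322,107), (322,176) and (322,238), within about 1 mm, so the pot positions hold. I insert at station 1.

Call:
apply_moves(claw=[0.02, 0.02, 0.02, 0.02, 0.02, 0.02, 0.02, 0.02, 0.02, 0.02, 0.02], xyz=[[-0.0305, 0.0005, 0], [-0.0305, 0.0005, 0], [-0.0305, 0.0006, 0], [0, 0, 0], [0, 0, 0.04], [0, 0, 0.04], [0, 0, 0.04], [0, 0, 0.03], [0, 0, 0.02], [0, 0, 0.012], [0, 0, 0.005]], twist=[[0, 0, 0], [0, 0, 0], [0, 0, 0], [0, 0, 0], [0, 0, 0], [0, 0, 0], [0, 0, 0], [0, 0, 0], [0, 0, 0], [0, 0, 0], [0, 0, 0]])

```text
clock: 8.9
position: [0.4514, -0.3525, 0.0626]
tool_rot: [-3.141, -0.001, 1.737]
force: [0.6, 0.2, -2.5]
grip_width: 0.0304
finger_force: 60.3
```

Call:
apply_moves(claw=[0.02, 0.02], xyz=[[0, 0, 0], [0, 0, 0]], twist=[[0, 0, 0], [0, 0, 0]])

```text
clock: 9.1
position: [0.452, -0.3532, 0.0642]
tool_rot: [3.141, 0.001, 1.738]
force: [-0.5, 0.3, -2.7]
grip_width: 0.0306
finger_force: 60.3
```

Call:
apply_moves(claw=[0.02, 0.02, 0.045, 0.07, 0.085, 0.085, 0.085, 0.085], xyz=[[0, 0, 0.002], [0, 0, 0], [0, 0, 0], [0, 0, 0], [0, 0, 0], [0, 0, 0], [0, 0, 0], [0, 0, 0]], twist=[[0, 0, 0], [0, 0, 0], [0, 0, 0], [0, 0, 0], [0, 0, 0], [0, 0, 0], [0, 0, 0], [0, 0, 0]])

```text
clock: 9.9
position: [0.4515, -0.3529, 0.0613]
tool_rot: [3.142, -0.0, 1.738]
force: [-0.8, -0.3, 0.0]
grip_width: 0.0848
finger_force: 0.0
```

Run:
```python
from h import *
snap('wrist','w4.png'); print(bot.observe()['position'])
```

```text
[ 0.45150403 -0.35296405  0.06132199]
```

View pics/w4.png

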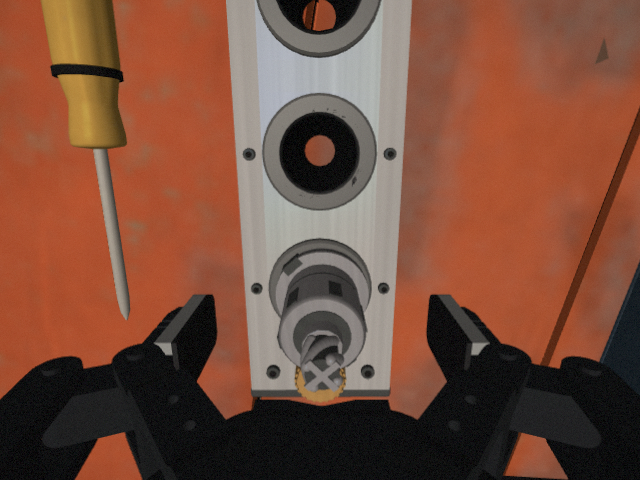

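Mill is seated in the bar's station 1, upright. Fingers are clear. I return for rack station 2.

Call:
apply_moves(claw=[0.085, 0.085, 0.085, 0.085, 0.085, 0.085, 0.085, 0.085, 0.085, 0.085, 0.085, 0.085, 0.085, 0.085, 0.085, 0.085, 0.085, 0.085, 0.085, 0.085], xyz=[[0, 0, -0.03], [0, 0, -0.04], [0, 0, -0.04], [0.042, 0.006, 0], [0.042, 0.006, 0], [0.042, 0.006, 0], [0.042, 0.006, 0], [0.042, 0.006, 0], [0.042, 0.006, 0], [0.042, 0.006, 0], [0.042, 0.006, 0], [0.042, 0.006, 0], [0.042, 0.006, 0], [0.042, 0.006, 0], [0.042, 0.006, 0], [0.042, 0.006, 0], [0.042, 0.006, 0], [0.042, 0.006, 0], [0, 0, 0], [0, 0, 0]], twist=[[0, 0, 0], [0, 0, 0], [0, 0, 0], [0, 0, 0], [0, 0, 0], [0, 0, 0], [0, 0, 0], [0, 0, 0], [0, 0, 0], [0, 0, 0], [0, 0, 0], [0, 0, 0], [0, 0, 0], [0, 0, 0], [0, 0, 0], [0, 0, 0], [0, 0, 0], [0, 0, 0], [0, 0, 0.12], [0, 0, 0.115]])

```text
clock: 11.95
position: [0.4352, 0.2843, 0.1711]
tool_rot: [-3.142, 0.0, 1.5]
force: [0.1, -0.4, -0.0]
grip_width: 0.0854
finger_force: 0.0
```

Call:
apply_moves(claw=[0.085, 0.085], xyz=[[0, 0, 0], [0, 0, 0]], twist=[[0, 0, 0], [0, 0, 0]])

```text
clock: 12.15
position: [0.4355, 0.2832, 0.1713]
tool_rot: [3.142, 0.0, 1.506]
force: [0.3, 0.6, 0.4]
grip_width: 0.0855
finger_force: 0.0
```

Call:
apply_moves(claw=[0.085, 0.085, 0.085, 0.085, 0.085, 0.02, 0.02, 0.02, 0.02, 0.02, 0.02, 0.02, 0.02], xyz=[[0, 0.001, 0.04], [0, 0, 0.04], [0, 0, 0.02], [0, 0, 0.0085], [0, 0, 0], [0, 0, 0], [0, 0, 0], [0, 0, 0], [0, 0, 0], [0, 0, 0], [0, 0, 0], [0, 0, 0], [0, 0, 0]], twist=[[0, 0, 0], [0, 0, 0], [0, 0, 0], [0, 0, 0], [0, 0, 0], [0, 0, 0], [0, 0, 0], [0, 0, 0], [0, 0, 0], [0, 0, 0], [0, 0, 0], [0, 0, 0], [0, 0, 0]])

```text
clock: 13.45
position: [0.4367, 0.2835, 0.0637]
tool_rot: [3.141, -0.001, 1.503]
force: [-3.2, -0.8, 14.8]
grip_width: 0.0302
finger_force: 58.1
```

Call:
apply_moves(claw=[0.02, 0.02, 0.02, 0.02, 0.02, 0.02, 0.02, 0.02, 0.02, 0.02, 0.02, 0.02, 0.02, 0.02, 0.02, 0.02, 0.02, 0.02, 0.02, 0.02], xyz=[[0, 0, -0.02], [0, 0, -0.035], [0, 0, -0.04], [0, 0, -0.035], [-0.041, 0.0031, 0], [-0.041, 0.0031, 0], [-0.041, 0.0031, 0], [-0.041, 0.0031, 0], [-0.041, 0.0031, 0], [-0.041, 0.0031, 0], [-0.041, 0.0031, 0], [-0.041, 0.0031, 0], [-0.041, 0.0031, 0], [-0.041, 0.0031, 0], [-0.041, 0.0031, 0], [-0.041, 0.0031, 0], [-0.041, 0.0031, 0], [-0.041, 0.0031, 0], [0, 0, 0], [0, 0, 0]], twist=[[0, 0, 0], [0, 0, 0], [0, 0, 0], [0, 0, 0], [0, 0, 0], [0, 0, 0], [0, 0, 0], [0, 0, 0], [0, 0, 0], [0, 0, 0], [0, 0, 0], [0, 0, 0], [0, 0, 0], [0, 0, 0], [0, 0, 0], [0, 0, 0], [0, 0, 0], [0, 0, 0], [0, 0, -0.12], [0, 0, -0.115]])

```text
clock: 15.45
position: [0.4402, -0.2936, 0.1927]
tool_rot: [-3.141, 0.0, 1.74]
force: [0.0, 0.2, -3.1]
grip_width: 0.0304
finger_force: 60.3
```

Call:
apply_moves(claw=[0.02, 0.02], xyz=[[0, 0, 0], [0, 0, 0]], twist=[[0, 0, 0], [0, 0, 0]])

```text
clock: 15.65
position: [0.4408, -0.2923, 0.1929]
tool_rot: [3.141, -0.0, 1.734]
force: [-0.5, 0.1, -2.8]
grip_width: 0.0302
finger_force: 60.3
```

Call:
apply_moves(claw=[0.02, 0.02, 0.02, 0.02, 0.02, 0.02, 0.02, 0.02, 0.045, 0.07, 0.085, 0.085, 0.085, 0.085], xyz=[[0, 0, 0.04], [0, 0, 0.04], [0, 0, 0.025], [0, 0, 0.015], [0, 0, 0.007], [0, 0, 0.002], [0, 0, 0], [0, 0, 0], [0, 0, 0], [0, 0, 0], [0, 0, 0], [0, 0, 0], [0, 0, 0], [0, 0, 0]], twist=[[0, 0, 0], [0, 0, 0], [0, 0, 0], [0, 0, 0], [0, 0, 0], [0, 0, 0], [0, 0, 0], [0, 0, 0], [0, 0, 0], [0, 0, 0], [0, 0, 0], [0, 0, 0], [0, 0, 0], [0, 0, 0]])

```text
clock: 17.05
position: [0.4408, -0.2925, 0.0638]
tool_rot: [3.142, 0.0, 1.738]
force: [-0.4, 0.5, 0.5]
grip_width: 0.0856
finger_force: 0.0
```

Run:
```python
from h import *
snap('wrist','w5.png'); print(bot.observe()['position'])
```

```text
[ 0.44080464 -0.29248997  0.06380843]
```

View pics/w5.png

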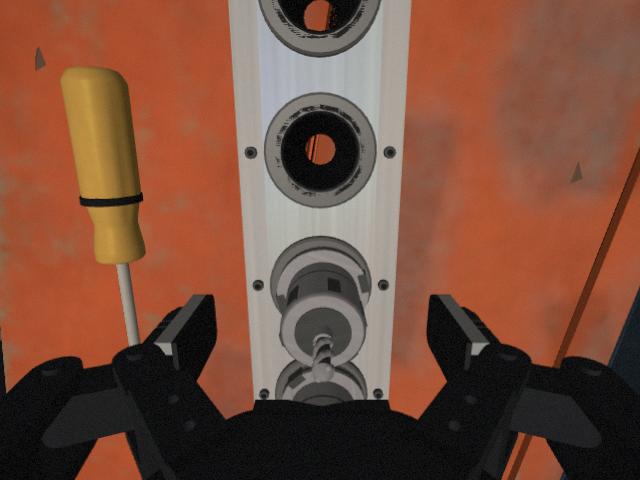

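Drill is seated at bar station 2. Next is rack station 3.

Call:
apply_moves(claw=[0.085, 0.085, 0.085, 0.085, 0.085, 0.085, 0.085, 0.085, 0.085, 0.085, 0.085, 0.085, 0.085, 0.085, 0.085, 0.085, 0.085, 0.085, 0.085], xyz=[[0, 0, -0.03], [0, 0, -0.04], [0, 0, -0.04], [0.0424, 0.0064, 0], [0.0424, 0.0064, 0], [0.0424, 0.0064, 0], [0.0424, 0.0064, 0], [0.0424, 0.0064, 0], [0.0424, 0.0064, 0], [0.0424, 0.0064, 0], [0.0424, 0.0064, 0], [0.0424, 0.0064, 0], [0.0424, 0.0064, 0], [0.0424, 0.0064, 0], [0.0424, 0.0064, 0], [0, 0, 0], [0, 0, 0], [0, 0, 0], [0, 0, 0]], twist=[[0, 0, 0], [0, 0, 0], [0, 0, 0], [0, 0, 0], [0, 0, 0], [0, 0, 0], [0, 0, 0], [0, 0, 0], [0, 0, 0], [0, 0, 0], [0, 0, 0], [0, 0, 0], [0, 0, 0], [0, 0, 0], [0, 0, 0], [0, 0, 0.12], [0, 0, 0.115], [0, 0, 0], [0, 0, 0]])

```text
clock: 19.0
position: [0.4319, 0.222, 0.1738]
tool_rot: [-3.142, 0.0, 1.506]
force: [0.2, -0.1, 1.0]
grip_width: 0.085
finger_force: 0.0
```

Call:
apply_moves(claw=[0.085, 0.085, 0.085, 0.085, 0.085, 0.02, 0.02, 0.02, 0.02, 0.02, 0.02, 0.02, 0.02], xyz=[[0, 0, 0.04], [0, 0, 0.04], [0, 0, 0.02], [0, 0, 0.0105], [0, 0, 0], [0, 0, 0], [0, 0, 0], [0, 0, 0], [0, 0, 0], [0, 0, 0], [0, 0, 0], [0, 0, 0], [0, 0, 0]], twist=[[0, 0, 0], [0, 0, 0], [0, 0, 0], [0, 0, 0], [0, 0, 0], [0, 0, 0], [0, 0, 0], [0, 0, 0], [0, 0, 0], [0, 0, 0], [0, 0, 0], [0, 0, 0], [0, 0, 0]])

```text
clock: 20.3
position: [0.4322, 0.2224, 0.0642]
tool_rot: [3.141, -0.001, 1.503]
force: [-4.0, -0.4, 15.8]
grip_width: 0.0301
finger_force: 58.0
```

Call:
apply_moves(claw=[0.02, 0.02, 0.02, 0.02, 0.02, 0.02, 0.02, 0.02, 0.02, 0.02, 0.02, 0.02, 0.02, 0.02, 0.02, 0.02, 0.02, 0.02, 0.02], xyz=[[0, 0, -0.02], [0, 0, -0.035], [0, 0, -0.04], [0, 0, -0.035], [-0.0411, 0.0026, 0], [-0.0411, 0.0026, 0], [-0.0411, 0.0026, 0], [-0.0411, 0.0026, 0], [-0.0411, 0.0026, 0], [-0.0411, 0.0026, 0], [-0.0411, 0.0026, 0], [-0.0411, 0.0026, 0], [-0.0411, 0.0026, 0], [-0.0411, 0.0026, 0], [-0.0411, 0.0026, 0], [0, 0, 0], [0, 0, 0], [0, 0, 0], [0, 0, 0]], twist=[[0, 0, 0], [0, 0, 0], [0, 0, 0], [0, 0, 0], [0, 0, 0], [0, 0, 0], [0, 0, 0], [0, 0, 0], [0, 0, 0], [0, 0, 0], [0, 0, 0], [0, 0, 0], [0, 0, 0], [0, 0, 0], [0, 0, 0], [0, 0, -0.12], [0, 0, -0.115], [0, 0, 0], [0, 0, 0]])

```text
clock: 22.2
position: [0.4298, -0.2308, 0.1935]
tool_rot: [3.141, -0.0, 1.734]
force: [-0.4, -0.2, -1.8]
grip_width: 0.0306
finger_force: 59.9
```

Call:
apply_moves(claw=[0.02, 0.02, 0.02, 0.02, 0.02, 0.02, 0.02, 0.02, 0.045, 0.07, 0.085, 0.085, 0.085, 0.085], xyz=[[0, 0, 0.04], [0, 0, 0.04], [0, 0, 0.025], [0, 0, 0.015], [0, 0, 0.007], [0, 0, 0.002], [0, 0, 0], [0, 0, 0], [0, 0, 0], [0, 0, 0], [0, 0, 0], [0, 0, 0], [0, 0, 0], [0, 0, 0]], twist=[[0, 0, 0], [0, 0, 0], [0, 0, 0], [0, 0, 0], [0, 0, 0], [0, 0, 0], [0, 0, 0], [0, 0, 0], [0, 0, 0], [0, 0, 0], [0, 0, 0], [0, 0, 0], [0, 0, 0], [0, 0, 0]])

```text
clock: 23.6
position: [0.4298, -0.231, 0.0643]
tool_rot: [3.142, 0.0, 1.738]
force: [-0.1, 0.3, -0.6]
grip_width: 0.0849
finger_force: 0.0
```

Run:
```python
from h import *
snap('wrist','w6.png'); print(bot.observe()['position'])
```

```text
[ 0.42978337 -0.23098345  0.06430072]
```

View pics/w6.png

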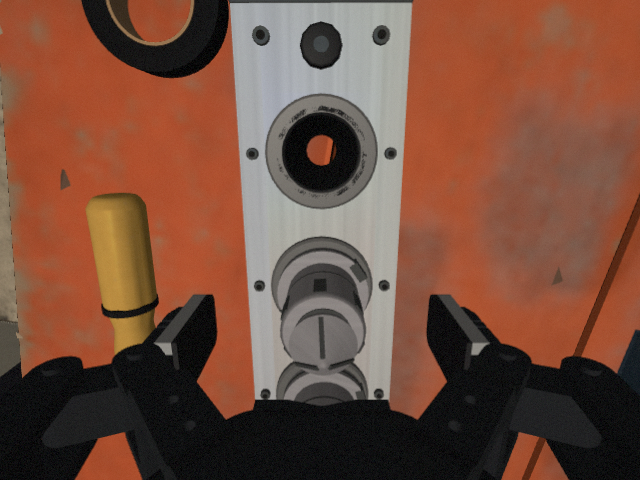

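Countersink is seated at station 3. The last one is in rack station 4.

Call:
apply_moves(claw=[0.085, 0.085, 0.085, 0.085, 0.085, 0.085, 0.085, 0.085, 0.085, 0.085, 0.085, 0.085, 0.085, 0.085, 0.085, 0.085], xyz=[[0, 0, -0.03], [0, 0, -0.04], [0, 0, -0.04], [0.0429, 0.007, 0], [0.0429, 0.007, 0], [0.0429, 0.007, 0], [0.0429, 0.007, 0], [0.0429, 0.007, 0], [0.0429, 0.007, 0], [0.0429, 0.007, 0], [0.0429, 0.007, 0], [0.0429, 0.007, 0], [0, 0, 0], [0, 0, 0], [0, 0, 0], [0, 0, 0]], twist=[[0, 0, 0], [0, 0, 0], [0, 0, 0], [0, 0, 0], [0, 0, 0], [0, 0, 0], [0, 0, 0], [0, 0, 0], [0, 0, 0], [0, 0, 0], [0, 0, 0], [0, 0, 0], [0, 0, 0.12], [0, 0, 0.115], [0, 0, 0], [0, 0, 0]])

```text
clock: 25.25
position: [0.4277, 0.1602, 0.1743]
tool_rot: [-3.142, 0.0, 1.506]
force: [-1.1, 0.3, -0.3]
grip_width: 0.0852
finger_force: 0.0
```

Call:
apply_moves(claw=[0.085, 0.085, 0.085, 0.085, 0.085, 0.02, 0.02, 0.02, 0.02, 0.02, 0.02, 0.02, 0.02], xyz=[[0, 0, 0.04], [0, 0, 0.04], [0, 0, 0.02], [0, 0, 0.0105], [0, 0, 0], [0, 0, 0], [0, 0, 0], [0, 0, 0], [0, 0, 0], [0, 0, 0], [0, 0, 0], [0, 0, 0], [0, 0, 0]], twist=[[0, 0, 0], [0, 0, 0], [0, 0, 0], [0, 0, 0], [0, 0, 0], [0, 0, 0], [0, 0, 0], [0, 0, 0], [0, 0, 0], [0, 0, 0], [0, 0, 0], [0, 0, 0], [0, 0, 0]])

```text
clock: 26.55
position: [0.4279, 0.1606, 0.0646]
tool_rot: [3.141, -0.001, 1.503]
force: [-4.0, -0.5, 18.1]
grip_width: 0.0309
finger_force: 57.8
```

Call:
apply_moves(claw=[0.02, 0.02, 0.02, 0.02, 0.02, 0.02, 0.02, 0.02, 0.02, 0.02, 0.02, 0.02, 0.02, 0.02, 0.02, 0.02], xyz=[[0, 0, -0.02], [0, 0, -0.035], [0, 0, -0.04], [0, 0, -0.035], [-0.0413, 0.0018, 0], [-0.0413, 0.0018, 0], [-0.0413, 0.0018, 0], [-0.0413, 0.0018, 0], [-0.0413, 0.0018, 0], [-0.0413, 0.0018, 0], [-0.0413, 0.0018, 0], [-0.0413, 0.0018, 0], [0, 0, 0], [0, 0, 0], [0, 0, 0], [0, 0, 0]], twist=[[0, 0, 0], [0, 0, 0], [0, 0, 0], [0, 0, 0], [0, 0, 0], [0, 0, 0], [0, 0, 0], [0, 0, 0], [0, 0, 0], [0, 0, 0], [0, 0, 0], [0, 0, 0], [0, 0, -0.12], [0, 0, -0.115], [0, 0, 0], [0, 0, 0]])

```text
clock: 28.15
position: [0.4196, -0.1703, 0.194]
tool_rot: [3.141, -0.0, 1.734]
force: [-0.1, 0.4, -2.3]
grip_width: 0.0299
finger_force: 60.0
```

Position is right, so I lower, release and back off upwards for a final check.

Call:
apply_moves(claw=[0.02, 0.02, 0.02, 0.02, 0.02, 0.02, 0.02, 0.02, 0.045, 0.07, 0.085, 0.085, 0.085, 0.085], xyz=[[0, 0, 0.04], [0, 0, 0.04], [0, 0, 0.025], [0, 0, 0.015], [0, 0, 0.007], [0, 0, 0.002], [0, 0, 0], [0, 0, 0], [0, 0, 0], [0, 0, 0], [0, 0, 0], [0, 0, 0], [0, 0, 0], [0, 0, 0]], twist=[[0, 0, 0], [0, 0, 0], [0, 0, 0], [0, 0, 0], [0, 0, 0], [0, 0, 0], [0, 0, 0], [0, 0, 0], [0, 0, 0], [0, 0, 0], [0, 0, 0], [0, 0, 0], [0, 0, 0], [0, 0, 0]])

```text
clock: 29.55
position: [0.4196, -0.1704, 0.0648]
tool_rot: [-3.142, 0.0, 1.738]
force: [0.3, -0.5, -0.5]
grip_width: 0.085
finger_force: 0.0
```

Call:
apply_moves(claw=[0.085, 0.085, 0.085, 0.085, 0.085, 0.085, 0.085, 0.085, 0.085], xyz=[[0, 0, -0.03], [0, 0, -0.04], [0, 0, -0.04], [0, 0, -0.04], [0, 0, -0.04], [-0.045, 0, 0], [-0.045, 0, 0], [0, 0, 0], [0, 0, 0]], twist=[[0, 0, 0], [0, 0, 0], [0, 0, 0], [0, 0, 0], [0, 0, 0], [0, 0, 0], [0, 0, 0], [0, 0, 0], [0, 0, 0]])

```text
clock: 30.45
position: [0.4341, -0.2599, 0.2545]
tool_rot: [-3.141, 0.0, 1.736]
force: [0.4, -0.0, 0.6]
grip_width: 0.0853
finger_force: 0.0
```

Run:
```python
from h import *
f=bot.grab_frame('wrist')
im=f['img'][:,:,::-1].copy()
for p in [[.4508,-.353],[.4408,-.292],[.4303,-.231],[.4202,-.1702]]:
  for r,z,c in [(.021,.056,(0,255,0)),(.016,.09,(0,0,255))]:
    pts=np.array([proj(f,[p[0]+r*np.cos(t),p[1]+r*np.sin(t),z]) for t in np.linspace(0,6.28,40)])
    cv2.polylines(im,[np.round(pts*8).astype(int)],True,c,1,cv2.LINE_AA,3)
cv2.imwrite('pics/ov7.png',im)
```

```text
(no output)
```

View pics/ov7.png

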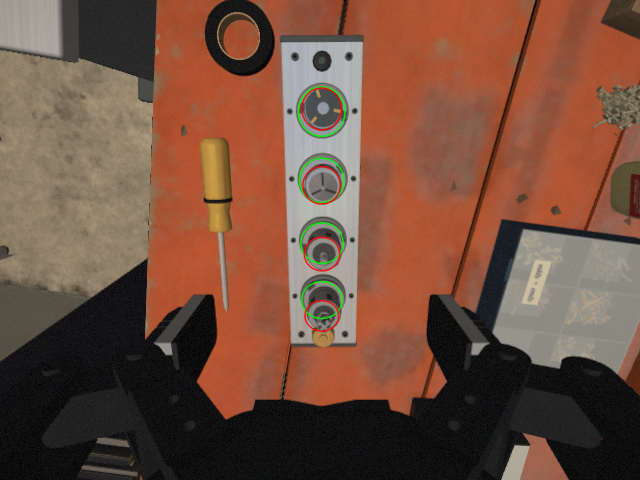

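All four holders stand upright and seated. Their flanges match the predicted circles at (322,110), (322,180), (322,243) and (322,299). From the thumbscrew at (322,338) the order is mill, drill, countersink, face, the same as in the setting rack.

```bash
python3 -c "
from workcell import bot
print(bot.job_done())"
```

```text
the job is handed in; nothing more can be done
None
```

All four holders are in the tool bar, seated upright in their station order (mill, drill, countersink, face from the thumbscrew), and the job was handed in at about 30 s; the hand-in returned no verdict.

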